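# Check a hotplate top for bowing and load the tube block on the sound one

### The arm

A 6-joint arm with a two-finger parallel gripper is mounted at the origin on the work surface. World frame = base frame: x ahead of the robot, y to its left, z up, the work surface at z = 0. Lengths are in m, angles in rad, forces in N, time in s.
With the tool pointing down it reaches from about 0.25 to 0.725 m from the base axis. Payload 4 kg.
Tool frame: the origin (TCP) lies on the centre line of the jaws, within the pads' length; the fingertips stand 17 mm ahead of it and the grasp point (between the pads) lies 2 mm behind it; z points along the fingers, y is the line along which they close (so a half turn about z gives the same grasp; the last joint's range is limited). The gripper opens to 85 mm and grips with 20 to 120 N. Pads are 22 mm wide; open, the fingers measure 114 mm over their backs; the gripper's body (76 mm by 85 mm) begins 54 mm behind the grasp point. The pads swing forward as they close: fully open they stand 13 mm farther back than shut.
Start: joints at [-1.144, 0.241, 0.005, 1.335, 0, 1.571], TCP at [0.207, -0.455, 0.248] pointing down, gripper open.
Joint ranges: [-2.72, 2.72], [-1.05, 1.87], [-1.09, 1.28], [-1.99, 2.15], [-1.42, 1.44], [-3.14, 3.14]. Speed limits (rad/s): [2.79, 2.79, 3.14, 3.14, 3.14, 3.14].

### API

Orientations are given as a unit quaternion [x, y, z, w].
In Python, from workcell import bot, camera, get_calibration gives the robot as it stands.
- The arm moves only by the tool apply_moves, never from a script. Its argument "steps" is a list of rows, each a list of 3 entries, a list of its own where there are three numbers: the shift along the tool's x, y, z as a fraction of full scale, then the turn, a rotation vector about the tool's x, y, z as a fraction of full scale, then the opening, from 0 (shut) to 1 (fully open). A call has exactly 8 rows; each row shifts and turns the commanded pose from where the row before left it, along the tool's axes as they then stand; what a row does not reach is not made up. Full scale, the value 1, is 20 cm for a shift and pi rad for a turn. A row lasts 1/12 s, in which the tool goes at most 41.7 mm and 7.16 degrees, less where a joint would pass 70% of its speed; a pose out of reach is approached as far as the arm can. A call with a number of a shift or a turn outside -1 to 1 is refused whole. A call with a gripper value outside its range is refused whole. The fingers move at their own pace and stop on an object; the grip force is fixed at half the most. Time passes only in rows, so rows that do not move let the fingers close, or fill a call up. It gives the time, the measured TCP pose, the force, the opening and the grip force at its end, in the units of the state.
- bot.get_obs(): the state, without advancing time (a new reading comes with each control period).
- camera(name): name is "scene" or "top" or "wrist"; returns (picture, depth): 420x560x3 uint8, red, green, blue; 420x560 float32, m along the optical axis (not along the pixel's ray), 0 where there is no reading.
- get_calibration(name): a dict with "fov_y" (degrees; the focal length in pixels is half the picture's height over the tangent of half this angle, whatever the lens; pixels are square), "cx", "cy" (the principal point, pixels), "dist_coeffs" ([k1, k2, p1, p2, k3] as OpenCV has them; the pictures are not rectified), "rvec" (rotation vector, rad) and "tvec" (3), from world to camera coordinates, as OpenCV has them. Camera axes: x right, y down, z forward; pixel columns grow to the right and rows downward; lengths in m; the calibration is good to about 2 mm. A picture is of the moment at which its call begins: read the wrist's pose just before it. get_calibration takes no time and is no camera call; for the wrist camera it gives the pose at the moment of the call.
- bot.job_done(): hands the job in; it is judged then, once.
The state is a dict: "clock": time; "joint_pos": joint angles; "joint_vel": joint speeds; "tau": joint torques, N m; "eef_pos": TCP position; "tool_rot": TCP orientation; "ft_force": force on the tool from outside, world axes, zero at the start; "ft_torque": the same for the moment, N m; "grip_width": finger opening in m; "grasp_force": force on a finger pad.
Only numpy, scipy, OpenCV 4.12 (cv2) and the standard library are available. Lean on these libraries where they do the work, as an engineer would, in place of code of your own. Each camera call takes 0.05 s, during which the arm holds its last target. There are 200 camera calls.

### The job

One of the two hotplates has a top that has bowed up in the middle. Take the steel straightedge from its sloping rest, lay it centrally across the top of either hotplate, let go, and press down on it first near the end with the hanging hole, then near the plain end, to find out whether it rocks. Then put the straightedge back in its rest and set the aluminium tube block gently in the middle of the sound, flat hotplate, without disturbing the other things on the bench.

Things in the scene. Friction and masses are not known exactly. Their poses are not given: they have to be found in the camera images.
- straightedge: Ground steel straightedge, a bar 220 long, 20 wide, 16 high, about 0.54 kg. Origin: centre of its underside; x along it towards the rounded end with the 12 mm hanging hole (drilled top to bottom); the other end is plain and square; y across it; z out of its top. It starts in the rest, sloping up 30 degrees, hole end uppermost.
- rest: White plastic sloping rest, fixed, base 205 x 64. Origin: centre of its underside; x level, towards its high end (to the left, +y); z up. Two flared troughs, each 22 long, 75 mm either side of mid seat, hold the bar's sides to 16 mm above the seat (3 mm play in all, opening upwards); a stop at the low end. Between the troughs the bar is free, 72 mm above the base at mid length.
- rest_seat (a point): Where the middle of the straightedge's underside belongs in the rest: 78 mm above the bench, over the rest's origin. x runs up the slope (30 degrees above the horizontal, over the rest's x), z square to the seat: the straightedge's own axes when it is home.
- hotplate_left: Left hotplate (+y), fixed: white housing 166 wide, 230 deep, 68 high, with a round bare aluminium top 160 in diameter whose rim stands 90 mm above the bench. Origin: on the bench under the middle of the round top; x from the front with the knobs to the back, z up. The housing reaches from x -138 to +92, the knobs to -154.
- hotplate_right: Right hotplate (-y), same as the left. One of the two tops is flat, the other bowed up like a shallow dome, 3.5 mm high in the middle; which is which changes and is hard to see. Pressed with 5 to 15 N over the rim (80 to 95 mm from its middle), the straightedge lies still on the flat top; on the bowed one that end sinks 3 to 4 mm and the other rises 5 mm or more; let go, it rocks back.
- hotplate_left_top (a point): Middle of the left hotplate's round top, at the height of its rim (90 mm above the bench).
- hotplate_right_top (a point): Middle of the right hotplate's round top, at the height of its rim (90 mm above the bench).
- block: Aluminium tube block 90 x 60 x 45 high, 0.55 kg (varies), six blind 17 mm holes in its top, loose on the bench. Origin: centre of its underside; x along the 90 mm side, y across the 60 mm side, z up.
- tube_rack: Wire tube rack 90 x 200 x 64 high holding capped sample tubes that stand up to 102 mm; loose bystander. Origin: centre of its underside.
- beaker: Small glass beaker, 60 in diameter, 70 high; loose bystander. Origin: centre of its underside.
- reagent_jar: Amber glass jar, 54 in diameter, 85 high; loose bystander. Origin: centre of its underside.
There are look-alikes about, which are no part of the job. Of the things that look like the straightedge, the smaller one is meant.

How it is judged:
By the outcome, as a careful person would: the job done as asked, in the order asked, and still so for the second after the job is handed in, with the robot touching nothing.
It also fails if it takes over 72 s, if anything falls off the work surface, if the arm or the gripper's body presses on something with over 40 N, if the wrist force passes 120 N, or if a joint passes its speed limit or range.

## Working session

There is one attempt and no reset: what is moved stays moved. The work goes in short steps, Python scripts to look and compute and a tool call to move; the robot and the scene stay as the last step left them, time stands still between calls to the robot, and variables do not carry over. Pictures are saved under pics/ and viewed, at most 10 in all, crops included, and the job is handed in when it is done.

Besides the shell and the picture viewer there is one more tool, called as name(argument=value, ...), one argument or row to a line, values as JSON. apply_moves: Moves the arm, as the interface text tells. Its arguments: {"type":"object","properties":{"steps":{"type":"array"}},"required":["steps"]}

```bash
ls; mkdir -p pics
cat > h.py <<'E'
import numpy as np, cv2
from workcell import bot, camera, get_calibration
from scipy.spatial.transform import Rotation as R
def K(c,shape=(420,560)):
    f=shape[0]/2/np.tan(np.radians(c["fov_y"])/2)
    return np.array([[f,0,c["cx"]],[0,f,c["cy"]],[0,0,1.]])
def cloud(name):
    c=get_calibration(name); img,d=camera(name)
    v,u=np.mgrid[:420,:560]
    p=cv2.undistortPoints(np.stack([u,v],-1).reshape(-1,1,2).astype(np.float32),K(c),np.array(c["dist_coeffs"],float)).reshape(420,560,2)
    P=np.dstack([p*d[...,None],d])
    Rm=cv2.Rodrigues(np.array(c["rvec"],float))[0]
    W=(P-np.array(c["tvec"]).ravel())@Rm
    W[d==0]=np.nan
    return img,W
def save(img,n): cv2.imwrite(n,img[...,::-1])
E
python3 - <<'E'
from h import *
for n in ["scene","top"]:
    img,W=cloud(n); np.savez(n+".npz",img=img,W=W); save(img,f"pics/{n}.png")
o=bot.get_obs(); print(o)
E
```

```text
pics
{'clock': 0.1, 'joint_pos': array([-1.14400171e+00,  2.41365274e-01,  3.84627447e-03,  1.33519003e+00,
        1.62337903e-05,  1.57077554e+00]), 'joint_vel': array([ 0.00111771, -0.00271228,  0.00273179, -0.00093741,  0.00042364,
        0.00065532]), 'tau': array([-2.67480364e-04, -3.73138046e+01,  2.53010005e+01,  1.08443125e-02,
        3.30041053e-05, -4.57485250e-07]), 'eef_pos': array([ 0.20676003, -0.45465911,  0.2474833 ]), 'tool_rot': array([ 9.77314422e-01,  2.11791419e-01, -1.94595150e-04, -9.36380757e-04]), 'ft_force': array([ 0.60299333, -0.19566584, -0.1597542 ]), 'ft_torque': array([-0.01077689, -0.0132508 ,  0.05046515]), 'grasp_force': 0.0, 'grip_width': 0.08550164323410363}
```

View pics/top.png

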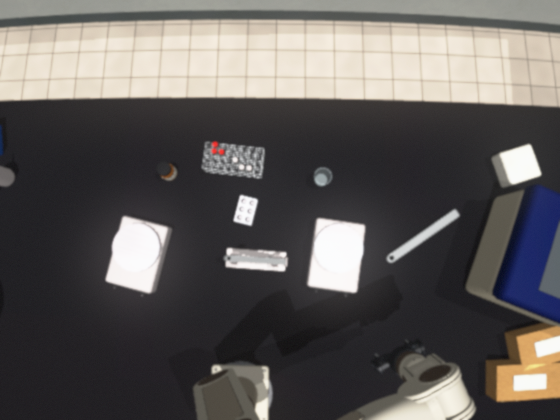

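View pics/scene.png

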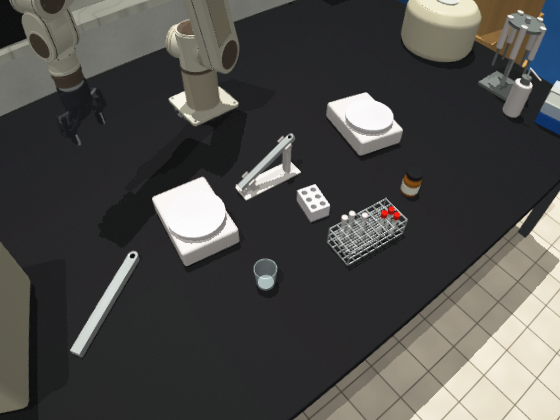

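The top view shows the left hotplate at about (136,248), the right hotplate at (338,250), the rest with the straightedge at (256,259) and the block at (245,210). The beaker is at (321,177), the jar at (167,172) and the rack at (233,160). The long bar at (425,235) is the look-alike.

Run:
```python
from h import *
np.set_printoptions(precision=4,suppress=True)
for n in ["top","scene"]:
    z=np.load(n+".npz"); W=z["W"];img=z["img"]
    def sel(x0,x1,y0,y1,z0,z1): 
        return W[(W[...,0]>x0)&(W[...,0]<x1)&(W[...,1]>y0)&(W[...,1]<y1)&(W[...,2]>z0)&(W[...,2]<z1)]
    fl=sel(.2,.6,-.2,.2,-.02,.02); print(n,"floor z",np.median(fl[:,2]))
    for nm,b in dict(L=(.2,.7,.2,.55,.08,.1),Rr=(.2,.7,-.45,-.13,.08,.1)).items():
        P=sel(*b)
        (c,r)=cv2.minEnclosingCircle(P[:,:2].astype(np.float32)); 
        print(nm,len(P),c,r,P[:,:2].mean(0),np.percentile(P[:,2],[5,50,95]))
    for nm,b in dict(HL=(.2,.7,.2,.55,.055,.1),HR=(.2,.7,-.45,-.13,.055,.1)).items():
        P=sel(*b); print(nm,cv2.minAreaRect(P[:,:2].astype(np.float32)))
    P=sel(.25,.75,-.2,.2,.01,.2)
    # cluster via picture
    m=((W[...,2]>.012)&(W[...,2]<.2)&(W[...,0]>.25)&(W[...,0]<.85)&(abs(W[...,1])<.75)).astype(np.uint8)
    k,l,st,_=cv2.connectedComponentsWithStats(m)
    for i in range(1,k):
        if st[i,4]<40: continue
        Q=W[l==i]; r=cv2.minAreaRect(Q[:,:2].astype(np.float32)); print(st[i],Q.mean(0),np.percentile(Q[:,2],98),np.round(r[0],3),np.round(r[1],3),round(r[2],1))
```

```text
top floor z 0.0008811835388641244
L 1800 (0.4931439459323883, 0.34943944215774536) 0.08181587606668472 [0.4921 0.3486] [0.0863 0.0909 0.0955]
Rr 1838 (0.500971794128418, -0.32342469692230225) 0.0806412398815155 [ 0.501  -0.3223] [0.0877 0.0923 0.0975]
HL ((0.46486160159111023, 0.3544938862323761), (0.16879284381866455, 0.23907388746738434), 77.30597686767578)
HR ((0.47213244438171387, -0.319475919008255), (0.16728031635284424, 0.24156701564788818), 82.05406951904297)
[202 142  63  36 961] [0.7992 0.0343 0.06  ] 0.10568719253664943 [0.803 0.035] [0.205 0.095] 84.5
[156 162  21  18 276] [0.7571 0.2622 0.07  ] 0.09070860707212394 [0.76  0.266] [0.051 0.053] 10.7
[314 168  18  18 155] [ 0.7495 -0.2762  0.0509] 0.07490116535598954 [ 0.744 -0.273] [0.056 0.058] 45.7
[234 196  24  30 442] [ 0.6264 -0.0122  0.0404] 0.051576274547058515 [ 0.627 -0.011] [0.061 0.09 ] 76.7
[386 210  71  52 678] [ 0.5439 -0.6236  0.0228] 0.029142047319442893 [ 0.546 -0.627] [0.031 0.3  ] 33.7
[ 106  217   66   79 3551] [0.4668 0.3435 0.0773] 0.09571740952742924 [0.463 0.355] [0.169 0.243] 77.2
[ 307  218   59   
[... 793 characters left out ...]
 0.465  -0.0465  0.0788] 0.14031190264048937 [ 0.462 -0.056] [0.198 0.045] 86.8
[401 167  23  29 460] [0.7693 0.2562 0.0602] 0.08802041064715292 [0.766 0.264] [0.054 0.051] 65.4
[ 152  177   88   89 4626] [ 0.5117 -0.3315  0.0741] 0.095342680473954 [ 0.471 -0.319] [0.166 0.252] 82.6
[297 184  33  35 732] [ 0.6337 -0.0163  0.038 ] 0.04840103581384377 [ 0.629 -0.011] [0.063 0.096] 75.6
[ 328  198   77   66 1581] [0.8025 0.0255 0.0602] 0.10364727354073518 [0.803 0.034] [0.206 0.094] 84.6
[  74  252   65  104 1285] [ 0.5543 -0.6363  0.021 ] 0.02551570476276125 [ 0.548 -0.631] [0.032 0.304] 33.7
[254 258  23  31 528] [ 0.7434 -0.272   0.0465] 0.07195993147163378 [ 0.744 -0.273] [0.055 0.064] 52.1
```

```bash
cat >> h.py <<'E'
def down(yaw,tilt=0):
    """tool x along heading yaw raised by tilt (deg), tool z = -normal"""
    y,t=np.radians([yaw,tilt]); d=np.array([np.cos(y),np.sin(y),0]); up=np.array([0,0,1.])
    x=np.cos(t)*d+np.sin(t)*up; z=-(np.cos(t)*up-np.sin(t)*d)
    return np.stack([x,np.cross(z,x),z],1)
def plan(p,Rt):
    "print turn needed now, shift in current tool axes, and shift in the target tool axes; per-total fractions"
    o=bot.get_obs(); Rc=R.from_quat(o["tool_rot"]).as_matrix(); dp=np.array(p)-o["eef_pos"]
    print("t",round(o["clock"],2),"tcp",o["eef_pos"].round(4),"F",o["ft_force"].round(1),"w",round(o["grip_width"],4))
    print("turn/pi",(R.from_matrix(Rc.T@Rt).as_rotvec()/np.pi).round(4),"shift/.2 cur",(Rc.T@dp/.2).round(4),"target axes",(Rt.T@dp/.2).round(4))
E
python3 - <<'E'
from h import *
for n in ["top","scene"]:
    W=np.load(n+".npz")["W"].reshape(-1,3)
    for nm,c in dict(L=(.4935,.349),R=(.501,-.3235)).items():
        r=np.hypot(*(W[:,:2]-c).T); P=W[(r<.074)&(W[:,2]>.08)&(W[:,2]<.105)]; q=P[:,:2]-c
        A=np.c_[np.ones(len(q)),q,(q**2).sum(1)]; s=np.linalg.lstsq(A,P[:,2],rcond=None)[0]
        print(n,nm,len(P),"bow mm",-s[3]*.08**2*1e3)
plan([.461,-.053,.28],down(87))
E
```

```text
top L 1514 bow mm -0.04236869821158015
top R 1590 bow mm 3.3247592810208437
scene L 969 bow mm -0.4910292940728926
scene R 1848 bow mm 3.6242531572097763
t 0.1 tcp [ 0.2068 -0.4547  0.2475] F [ 0.6 -0.2 -0.2] w 0.0855
turn/pi [-5.000e-04 -3.000e-04 -3.475e-01] shift/.2 cur [ 1.9885 -1.3022 -0.1601] target axes [ 2.0721  1.1644 -0.1626]
```

apply_moves(
  steps=[
    [[0.166, -0.1085, -0.0133], [0, 0, 0], 1],
    [[0.166, -0.1085, -0.0133], [0, 0, 0], 1],
    [[0.166, -0.1085, -0.0133], [0, 0, 0], 1],
    [[0.166, -0.1085, -0.0133], [0, 0, 0], 1],
    [[0.166, -0.1085, -0.0133], [0, 0, 0], 1],
    [[0.166, -0.1085, -0.0133], [0, 0, 0], 1],
    [[0.166, -0.1085, -0.0133], [0, 0, 0], 1],
    [[0.166, -0.1085, -0.0133], [0, 0, 0], 1],
  ],
)

```text
clock: 0.77
eef_pos: [0.3772, -0.1853, 0.2695]
tool_rot: [0.977, 0.212, -0.0, -0.0]
ft_force: [0.8, -0.7, -0.3]
grip_width: 0.0857
grasp_force: 0.0
```

apply_moves(
  steps=[
    [[0.166, -0.1085, -0.0133], [0, 0, 0], 1],
    [[0.166, -0.1085, -0.0133], [0, 0, 0], 1],
    [[0.166, -0.1085, -0.0133], [0, 0, 0], 1],
    [[0.166, -0.1085, -0.0133], [0, 0, 0], 1],
    [[0, 0, 0], [0, 0, -0.0386], 1],
    [[0, 0, 0], [0, 0, -0.0386], 1],
    [[0, 0, 0], [0, 0, -0.0386], 1],
    [[0, 0, 0], [0, 0, -0.0386], 1],
  ],
)

```text
clock: 1.43
eef_pos: [0.4617, -0.0525, 0.2796]
tool_rot: [0.896, 0.444, -0.001, -0.0]
ft_force: [0.5, -0.4, -0.2]
grip_width: 0.0853
grasp_force: 0.0
```

apply_moves(
  steps=[
    [[0, 0, 0], [0, 0, -0.0386], 1],
    [[0, 0, 0], [0, 0, -0.0386], 1],
    [[0, 0, 0], [0, 0, -0.0386], 1],
    [[0, 0, 0], [0, 0, -0.0386], 1],
    [[0, 0, 0], [0, 0, -0.0386], 1],
    [[0, 0, 0], [0, 0, 0], 1],
    [[0, 0, 0], [0, 0, 0], 1],
    [[0, 0, 0], [0, 0, 0], 1],
  ],
)

```text
clock: 2.1
eef_pos: [0.4617, -0.0532, 0.28]
tool_rot: [0.726, 0.687, -0.0, -0.0]
ft_force: [0.3, 0.4, -1.0]
grip_width: 0.0853
grasp_force: 0.0
```

Run:
```python
from h import *
img,W=cloud("wrist"); np.savez("w1.npz",img=img,W=W); save(img,"pics/w1.png")
plan([.461,-.053,.28],down(87))
o=bot.get_obs(); print(o["joint_pos"].round(3))
print(W[::70,::80].round(3)[...,2])
```

```text
t 2.15 tcp [ 0.4617 -0.0532  0.2801] F [-0.2  0.2 -0.3] w 0.0854
turn/pi [-0.0001  0.     -0.0007] shift/.2 cur [ 0.0007 -0.0038  0.0003] target axes [ 0.0007 -0.0038  0.0003]
[-0.115  0.159 -0.015  1.397 -0.     1.511]
[[-0.    -0.    -0.002 -0.002 -0.001 -0.001  0.001]
 [-0.    -0.    -0.001 -0.    -0.    -0.001  0.   ]
 [ 0.001 -0.    -0.    -0.001 -0.001  0.03  -0.001]
 [ 0.013  0.    -0.     0.001 -0.001 -0.001  0.001]
 [ 0.     0.    -0.001  0.     0.    -0.     0.   ]
 [-0.     0.329  0.337  0.069  0.091  0.336  0.327]]
```

View pics/w1.png

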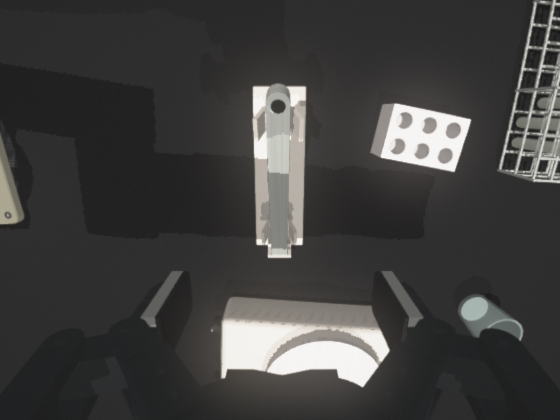

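The wrist view shows the bar in the rest from its hole at (278,105) down to the plain end at (279,250). The block is at about (425,135).

Run:
```python
from h import *
np.set_printoptions(precision=4,suppress=True)
z=np.load("w1.npz"); W=z["W"]; img=z["img"].astype(int)
c=np.array([.461,-.053]); d=down(87)[:2,0]
# bar top: the height over the 30 deg plane through the rest's middle
s=(W[...,:2]-c)@d; t=(W[...,:2]-c)@np.array([-d[1],d[0]])
h=W[...,2]-s*np.tan(np.pi/6)
m=(abs(s)<.11)&(abs(t)<.03)&(W[...,2]>.03)&(abs(h-.0965)<.005)
P=W[m]; print(len(P),"h",np.percentile(h[m],[10,50,90]))
for a,b in [(-.1,-.085),(-.06,-.03),(-.03,0),(0,.03),(.03,.06),(.087,.105)]:
    q=m&(s>a)&(s<b); 
    if q.sum()>5: print(a,q.sum(),"t",np.percentile(t[q],[2,50,98])*1e3,"h",np.median(h[q]))
print("s range",np.percentile(s[m&(abs(t)<.008)],[0,.5,99.5,100]))
A=np.c_[np.ones(m.sum()),s[m]]; k=(abs(t[m])<.012); print("z vs s",np.linalg.lstsq(A[k],P[k,2],rcond=None)[0])
# hole centre pixel -> ray on top plane
mid=m&(abs(s)<.06); ab=np.linalg.lstsq(np.c_[np.ones(mid.sum()),s[mid]],t[mid],rcond=None)[0]; print("t=a+b s",ab)
# rest base white at low height
b=(W[...,2]<.012)&(W[...,2]>.002)&(abs(s)<.13)&(abs(t)<.05)&(img.min(-1)>90)
if b.sum()>20: print("base",b.sum(),np.percentile(s[b],[1,99]),np.percentile(t[b],[1,99]))
# block
q=(W[...,2]>.035)&(W[...,2]<.055)&(W[...,0]>.56)&(W[...,0]<.7)&(abs(W[...,1])<.08)
r=cv2.minAreaRect(W[q][:,:2].astype(np.float32)); print("block",q.sum(),r,W[q].mean(0))
```

```text
3638 h [0.0925 0.0935 0.0944]
-0.1 112 t [-6.6175  2.8858 12.4072] h 0.09380539796827997
-0.06 348 t [-7.4774  1.8201 12.0389] h 0.09381731295142032
-0.03 432 t [-7.1592  2.2966 11.5324] h 0.09369178766471273
0 552 t [-7.719   1.9563 11.3354] h 0.09365348686858511
0.03 791 t [-17.6898   1.6382  20.7155] h 0.09335225313101235
0.087 136 t [-6.7676  1.0641  9.6869] h 0.09299436123562599
s range [-0.1031 -0.1008  0.0914  0.0922]
z vs s [0.0936 0.5743]
t=a+b s [ 0.0019 -0.0054]
base 3535 [-0.0939  0.1059] [-0.0299  0.0336]
block 3505 ((0.6271241307258606, -0.011787686496973038), (0.06056896224617958, 0.09160131961107254), 76.89815521240234) [ 0.6261 -0.0112  0.0438]
```

Run:
```python
from h import *
Rt=down(87,30); M=np.array([.4593,-.0485,.0777])
for k in (.08,.021): print(k,M-Rt[:,2]*k); plan(M-Rt[:,2]*k,Rt)
```

```text
0.08 [ 0.45720656 -0.08844518  0.14698203]
t 2.15 tcp [ 0.4617 -0.0532  0.2801] F [-0.2  0.2 -0.3] w 0.0854
turn/pi [ 1.000e-04  1.667e-01 -7.000e-04] shift/.2 cur [-0.1773 -0.0128  0.6654] target axes [-0.4862 -0.0134  0.4876]
0.021 [ 0.45875047 -0.05898561  0.09588653]
t 2.15 tcp [ 0.4617 -0.0532  0.2801] F [-0.2  0.2 -0.3] w 0.0854
turn/pi [ 1.000e-04  1.667e-01 -7.000e-04] shift/.2 cur [-0.0298 -0.013   0.9209] target axes [-0.4862 -0.0134  0.7826]
```

apply_moves(
  steps=[
    [[0, 0, 0], [0, 0.0333, 0], 1],
    [[0, 0, 0], [0, 0.0333, 0], 1],
    [[0, 0, 0], [0, 0.0333, 0], 1],
    [[0, 0, 0], [0, 0.0333, 0], 1],
    [[0, 0, 0], [0, 0.0335, 0], 1],
    [[-0.12, -0.003, 0.12], [0, 0, 0], 1],
    [[-0.12, -0.003, 0.12], [0, 0, 0], 1],
    [[-0.12, -0.003, 0.12], [0, 0, 0], 1],
  ],
)

```text
clock: 2.82
eef_pos: [0.4589, -0.0805, 0.1808]
tool_rot: [0.702, 0.664, 0.188, -0.177]
ft_force: [0.5, -1.1, -1.0]
grip_width: 0.0856
grasp_force: 0.0
```

apply_moves(
  steps=[
    [[-0.126, -0.004, 0.127], [0, 0, 0], 1],
    [[0, 0, 0], [0, 0, 0], 1],
    [[0, 0, 0], [0, 0, 0], 1],
    [[0, 0, 0], [0, 0, 0], 1],
    [[0, 0, 0], [0, 0, 0], 1],
    [[0, 0, 0], [0, 0, 0], 1],
    [[0, 0, 0], [0, 0, 0], 1],
    [[0, 0, 0], [0, 0, 0], 1],
  ],
)

```text
clock: 3.48
eef_pos: [0.458, -0.0884, 0.1485]
tool_rot: [0.7, 0.665, 0.188, -0.177]
ft_force: [-0.2, -0.3, -0.5]
grip_width: 0.0853
grasp_force: 0.0
```

Run:
```python
from h import *
Rt=down(87,30); M=np.array([.4593,-.0485,.0777])
plan(M-Rt[:,2]*.021,Rt)
img,W=cloud("wrist"); np.savez("w2.npz",img=img,W=W); save(img,"pics/w2.png")
# bar in tool frame
o=bot.get_obs(); Rc=R.from_quat(o["tool_rot"]).as_matrix(); Q=(W-o["eef_pos"])@Rc
m=(abs(Q[...,1])<.03)&(abs(Q[...,0])<.15)&(abs(Q[...,2]-.064)<.004)
for a in np.arange(-.1,.13,.02):
    q=m&(Q[...,0]>a)&(Q[...,0]<a+.02)
    if q.sum()>20: print(round(a,2),q.sum(),np.percentile(Q[q][:,1],[2,50,98]).round(4),np.median(Q[q][:,2]).round(4))
print(np.percentile(Q[m&(abs(Q[...,1])<.006)][:,0],[0,1,99,100]))
```

```text
t 3.48 tcp [ 0.458  -0.0884  0.1485] F [-0.2 -0.3 -0.5] w 0.0853
turn/pi [0.0006 0.0003 0.0004] shift/.2 cur [-0.0038 -0.0046  0.3013] target axes [-0.004  -0.0041  0.3013]
-0.1 660 [-0.021  -0.0009  0.0191] 0.0655
-0.08 879 [-0.0218 -0.0008  0.0198] 0.0655
-0.06 697 [-0.0106 -0.0007  0.0085] 0.0654
-0.04 751 [-0.0102 -0.0007  0.0089] 0.0654
-0.02 822 [-0.0104 -0.0006  0.0088] 0.0653
0.0 915 [-0.0101 -0.0005  0.0091] 0.0652
0.02 982 [-0.0098 -0.0005  0.0094] 0.0652
0.04 1092 [-0.0101 -0.0004  0.0092] 0.0652
0.06 1656 [-0.0209  0.0002  0.0207] 0.0656
0.08 1482 [-0.0197  0.0002  0.0198] 0.0653
0.1 492 [-0.0087  0.0003  0.0087] 0.0652
[-0.11691909 -0.11180685  0.10735847  0.10955897]
```

apply_moves(
  steps=[
    [[-0.004, -0.003, 0.09], [0, 0, 0], 1],
    [[0, 0, 0.09], [0, 0, 0], 1],
    [[0, 0, 0.08], [0, 0, 0], 1],
    [[0, 0, 0.041], [0, 0, 0], 1],
    [[0, 0, 0], [0, 0, 0], 1],
    [[0, 0, 0], [0, 0, 0], 1],
    [[0, 0, 0], [0, 0, 0], 0],
    [[0, 0, 0], [0, 0, 0], 0],
  ],
)

```text
clock: 4.2
eef_pos: [0.4591, -0.0597, 0.0956]
tool_rot: [0.701, 0.665, 0.188, -0.177]
ft_force: [0.1, -0.1, 0.2]
grip_width: 0.0639
grasp_force: 0.0
```

apply_moves(
  steps=[
    [[0, 0, 0], [0, 0, 0], 0],
    [[0, 0, 0], [0, 0, 0], 0],
    [[0, 0, 0], [0, 0, 0], 0],
    [[0, 0, 0], [0, 0, 0], 0],
    [[0, 0, 0], [0, 0, 0], 0],
    [[0, 0, 0], [0, 0, 0], 0],
    [[0, 0, 0], [0, 0, 0], 0],
    [[0, 0, 0], [0, 0, 0], 0],
  ],
)

```text
clock: 4.87
eef_pos: [0.4585, -0.0596, 0.0951]
tool_rot: [0.701, 0.665, 0.188, -0.178]
ft_force: [-2.5, -4.0, 5.0]
grip_width: 0.018
grasp_force: 61.1
```

Run:
```python
from h import *
o=bot.get_obs(); print(o["eef_pos"],o["tool_rot"],o["grip_width"],o["grasp_force"],o["ft_force"],o["joint_pos"]); 
img,W=cloud("wrist"); save(img,"pics/w3.png")
```

```text
[ 0.45847919 -0.05958972  0.09510586] [ 0.70093143  0.66474734  0.18772743 -0.17766408] 0.018033438474399713 61.106096506118774 [-2.48478893 -4.02141761  5.00213414] [-0.42213752  0.43806361 -0.25794075  1.07930747  0.48467154  1.15091601]
```

View pics/w3.png

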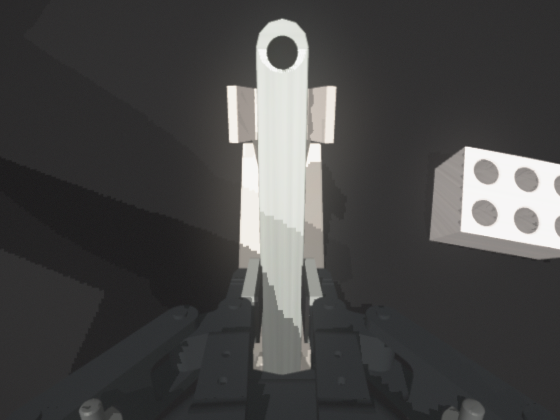

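apply_moves(
  steps=[
    [[0, 0, -0.03], [0, 0, 0], 0],
    [[0, 0, -0.07], [0, 0, 0], 0],
    [[0, 0, -0.1], [0, 0, 0], 0],
    [[0, 0, -0.1], [0, 0, 0], 0],
    [[0, 0, -0.1], [0, 0, 0], 0],
    [[0, 0, -0.1], [0, 0, 0], 0],
    [[0, 0, 0], [0, -0.0333, 0], 0],
    [[0, 0, 0], [0, -0.0333, 0], 0],
  ],
)

```text
clock: 5.58
eef_pos: [0.4559, -0.1114, 0.1808]
tool_rot: [0.718, 0.678, 0.112, -0.106]
ft_force: [-1.1, 1.6, -5.2]
grip_width: 0.0184
grasp_force: 59.7
```

apply_moves(
  steps=[
    [[0, 0, 0], [0, -0.0333, 0], 0],
    [[0, 0, 0], [0, -0.0333, 0], 0],
    [[0, 0, 0], [0, -0.0335, 0], 0],
    [[0, 0, 0], [0, 0, 0], 0],
    [[0, 0, 0], [0, 0, 0], 0],
    [[0, 0, 0], [0, 0, 0], 0],
    [[0, 0, 0], [0, 0, 0], 0],
    [[0, 0, 0], [0, 0, 0], 0],
  ],
)

```text
clock: 6.25
eef_pos: [0.4554, -0.1099, 0.1808]
tool_rot: [0.726, 0.688, -0.0, -0.001]
ft_force: [-0.2, -0.1, -3.8]
grip_width: 0.0181
grasp_force: 59.7
```

Run:
```python
from h import *
plan([.4935,.349,.18],down(87))
o=bot.get_obs(); print(o["grip_width"],o["grasp_force"]); img,W=cloud("wrist"); save(img,"pics/w4.png")
Rc=R.from_quat(o["tool_rot"]).as_matrix(); Q=(W-o["eef_pos"])@Rc
m=(abs(Q[...,1])<.02)&(abs(Q[...,0])<.15)&(abs(Q[...,2]-.005)<.01)
for a in np.arange(.02,.12,.01):
    q=m&(Q[...,0]>a)&(Q[...,0]<a+.01)
    if q.sum()>20: print(round(a,2),q.sum(),np.percentile(Q[q][:,1],[2,50,98]).round(4),np.median(Q[q][:,2]).round(4))
print(Q[m][:,0].max())
```

```text
t 6.25 tcp [ 0.4554 -0.1099  0.1808] F [-0.2 -0.1 -3.8] w 0.0181
turn/pi [-0.0004 -0.0003 -0.0007] shift/.2 cur [2.3013 0.0653 0.006 ] target axes [2.3011 0.0702 0.0038]
0.01811995980860533 59.713634848594666
0.02 921 [-0.0087  0.001   0.0104] 0.0056
0.03 995 [-0.0088  0.001   0.0105] 0.0057
0.04 1059 [-0.0087  0.001   0.0104] 0.0057
0.05 1141 [-0.0087  0.001   0.0105] 0.0057
0.06 1192 [-0.0086  0.001   0.0105] 0.0057
0.07 1280 [-0.0086  0.001   0.0105] 0.0057
0.08 1383 [-0.0087  0.001   0.0106] 0.0058
0.09 1479 [-0.0087  0.001   0.0106] 0.0056
0.1 1287 [-0.008   0.001   0.0101] 0.0057
0.11 38 [-0.0026  0.001   0.0042] 0.006
0.11127582446394108
```

apply_moves(
  steps=[
    [[0.15, 0.0057, 0], [0, 0, 0], 0],
    [[0.19, 0.0057, 0], [0, 0, 0], 0],
    [[0.195, 0.0057, 0], [0, 0, 0], 0],
    [[0.195, 0.0057, 0], [0, 0, 0], 0],
    [[0.195, 0.0057, 0], [0, 0, 0], 0],
    [[0.195, 0.0057, 0], [0, 0, 0], 0],
    [[0.195, 0.0057, 0], [0, 0, 0], 0],
    [[0.195, 0.0057, 0], [0, 0, 0], 0],
  ],
)

```text
clock: 6.97
eef_pos: [0.4809, 0.1933, 0.1811]
tool_rot: [0.726, 0.688, -0.0, -0.0]
ft_force: [1.8, -1.3, -4.3]
grip_width: 0.0186
grasp_force: 59.8
```

apply_moves(
  steps=[
    [[0.195, 0.0057, 0], [0, 0, 0], 0],
    [[0.195, 0.0057, 0], [0, 0, 0], 0],
    [[0.195, 0.0057, 0], [0, 0, 0], 0],
    [[0.15, 0.0057, 0], [0, 0, 0], 0],
    [[0.056, 0, 0], [0, 0, 0], 0],
    [[0, 0, 0], [0, 0, 0], 0],
    [[0, 0, 0], [0, 0, 0], 0],
    [[0, 0, 0], [0, 0, 0], 0],
  ],
)

```text
clock: 7.63
eef_pos: [0.4936, 0.3482, 0.1807]
tool_rot: [0.726, 0.688, -0.001, 0.0]
ft_force: [-0.5, -0.7, -5.5]
grip_width: 0.0183
grasp_force: 59.7
```

Run:
```python
from h import *
plan([.4935,.349,.1117],down(87))
```

```text
t 7.63 tcp [0.4936 0.3482 0.1807] F [-0.5 -0.7 -5.5] w 0.0183
turn/pi [-0.0005  0.0005 -0.0006] shift/.2 cur [ 0.0046 -0.      0.3449] target axes [ 0.004  -0.0005  0.3449]
```

apply_moves(
  steps=[
    [[0.004, 0, 0.09], [0, 0, 0], 0],
    [[0, 0, 0.09], [0, 0, 0], 0],
    [[0, 0, 0.07], [0, 0, 0], 0],
    [[0, 0, 0.05], [0, 0, 0], 0],
    [[0, 0, 0.02], [0, 0, 0], 0],
    [[0, 0, 0.01], [0, 0, 0], 0],
    [[0, 0, 0], [0, 0, 0], 0],
    [[0, 0, 0], [0, 0, 0], 0],
  ],
)

```text
clock: 8.3
eef_pos: [0.4943, 0.3507, 0.1164]
tool_rot: [0.726, 0.688, 0.001, 0.0]
ft_force: [-0.2, -0.5, -5.4]
grip_width: 0.0183
grasp_force: 59.7
```

apply_moves(
  steps=[
    [[0, 0, 0.004], [0, 0, 0], 0],
    [[0, 0, 0.003], [0, 0, 0], 0],
    [[0, 0, 0.003], [0, 0, 0], 0],
    [[0, 0, 0], [0, 0, 0], 0],
    [[0, 0, 0], [0, 0, 0], 0],
    [[0, 0, 0], [0, 0, 0], 0],
    [[0, 0, 0], [0, 0, 0], 0],
    [[0, 0, 0], [0, 0, 0], 0],
  ],
)

```text
clock: 8.97
eef_pos: [0.4936, 0.3507, 0.1134]
tool_rot: [0.725, 0.688, 0.0, -0.0]
ft_force: [0.8, -0.3, -5.3]
grip_width: 0.0181
grasp_force: 59.7
```

apply_moves(
  steps=[
    [[0, 0, 0.003], [0, 0, 0], 0],
    [[0, 0, 0.003], [0, 0, 0], 0],
    [[0, 0, 0], [0, 0, 0], 0],
    [[0, 0, 0], [0, 0, 0], 0],
    [[0, 0, 0], [0, 0, 0], 0],
    [[0, 0, 0], [0, 0, 0], 0],
    [[0, 0, 0], [0, 0, 0], 0],
    [[0, 0, 0], [0, 0, 0], 0],
  ],
)

```text
clock: 9.63
eef_pos: [0.4936, 0.3506, 0.1122]
tool_rot: [0.725, 0.688, 0.0, 0.0]
ft_force: [-0.6, -0.4, -5.4]
grip_width: 0.0183
grasp_force: 59.7
```

apply_moves(
  steps=[
    [[0, 0, 0.003], [0, 0, 0], 0],
    [[0, 0, 0], [0, 0, 0], 0],
    [[0, 0, 0], [0, 0, 0], 0],
    [[0, 0, 0], [0, 0, 0], 0],
    [[0, 0, 0], [0, 0, 0], 0],
    [[0, 0, 0], [0, 0, 0], 0],
    [[0, 0, 0], [0, 0, 0], 0],
    [[0, 0, 0], [0, 0, 0], 0],
  ],
)

```text
clock: 10.3
eef_pos: [0.4936, 0.3506, 0.1116]
tool_rot: [0.725, 0.688, 0.0, -0.0]
ft_force: [-0.1, -0.2, -5.5]
grip_width: 0.0179
grasp_force: 59.7
```

apply_moves(
  steps=[
    [[0, 0, 0.003], [0, 0, 0], 0],
    [[0, 0, 0], [0, 0, 0], 0],
    [[0, 0, 0], [0, 0, 0], 0],
    [[0, 0, 0], [0, 0, 0], 0],
    [[0, 0, 0], [0, 0, 0], 0],
    [[0, 0, 0], [0, 0, 0], 0],
    [[0, 0, 0], [0, 0, 0], 0],
    [[0, 0, 0], [0, 0, 0], 0],
  ],
)

```text
clock: 10.97
eef_pos: [0.4937, 0.3507, 0.1113]
tool_rot: [0.725, 0.688, 0.0, 0.0]
ft_force: [-0.7, -1.5, 0.6]
grip_width: 0.018
grasp_force: 60.4
```

apply_moves(
  steps=[
    [[0, 0, 0.003], [0, 0, 0], 0],
    [[0, 0, 0], [0, 0, 0], 0],
    [[0, 0, 0], [0, 0, 0], 0],
    [[0, 0, 0], [0, 0, 0], 0],
    [[0, 0, 0], [0, 0, 0], 0],
    [[0, 0, 0], [0, 0, 0], 0],
    [[0, 0, 0], [0, 0, 0], 0],
    [[0, 0, 0], [0, 0, 0], 0],
  ],
)

```text
clock: 11.63
eef_pos: [0.4937, 0.3507, 0.1113]
tool_rot: [0.725, 0.688, 0.0, 0.0]
ft_force: [-2.5, -2.7, 4.8]
grip_width: 0.0184
grasp_force: 61.0
```

apply_moves(
  steps=[
    [[0, 0, -0.001], [0, 0, 0], 0.5],
    [[0, 0, 0], [0, 0, 0], 0.5],
    [[0, 0, 0], [0, 0, 0], 0.5],
    [[0, 0, 0], [0, 0, 0], 0.5],
    [[0, 0, 0], [0, 0, 0], 0.5],
    [[0, 0, -0.03], [0, 0, 0], 0.5],
    [[0, 0, -0.12], [0, 0, 0], 0.5],
    [[0, 0, -0.05], [0, 0, 0], 0.5],
  ],
)

```text
clock: 12.3
eef_pos: [0.4944, 0.3512, 0.1528]
tool_rot: [0.725, 0.688, 0.001, 0.0]
ft_force: [1.4, 1.5, 1.1]
grip_width: 0.0427
grasp_force: 0.0
```

apply_moves(
  steps=[
    [[0.11, 0, 0], [0, 0, 0], 0],
    [[0.11, 0, 0], [0, 0, 0], 0],
    [[0.11, 0, 0], [0, 0, 0], 0],
    [[0.108, 0, 0], [0, 0, 0], 0],
    [[0, 0, 0], [0, 0, 0], 0],
    [[0, 0, 0], [0, 0, 0], 0],
    [[0, 0, 0], [0, 0, 0], 0],
    [[0, 0, 0], [0, 0, 0], 0],
  ],
)

```text
clock: 12.97
eef_pos: [0.4983, 0.4372, 0.1507]
tool_rot: [0.726, 0.688, -0.0, 0.0]
ft_force: [0.5, 0.1, -0.4]
grip_width: -0.0002
grasp_force: 0.0
```

Run:
```python
from h import *
img,W=cloud("top"); o=bot.get_obs(); print(o["eef_pos"],o["grip_width"],o["ft_force"])
img2,W2=cloud("scene")
for n,I in (("t5",img[190:310,80:240]),("s5",img2[60:180,290:450])): pass
save(np.vstack([cv2.resize(I,(640,480))[:300 if k else 300] for k,I in enumerate((img[210:285,90:190],img2[80:155,310:410]))]),"pics/p5.png")
```

```text
[0.49837302 0.43717241 0.15076305] -0.00026399479937734793 [-0.10641718  0.11975009  0.16409896]
```

View pics/p5.png

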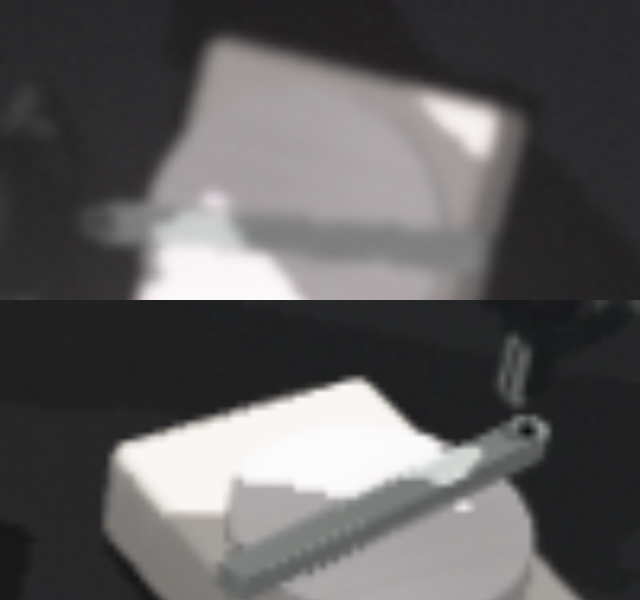

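The bar lies across the middle of the left top. In the scene half of the crop the shut fingers hang above it, just inside the hole at about (525,430).

apply_moves(
  steps=[
    [[0, 0, 0.05], [0, 0, 0], 0],
    [[0, 0, 0.04], [0, 0, 0], 0],
    [[0, 0, 0.02], [0, 0, 0], 0],
    [[0, 0, 0.015], [0, 0, 0], 0],
    [[0, 0, 0], [0, 0, 0], 0],
    [[0, 0, 0], [0, 0, 0], 0],
    [[0, 0, 0], [0, 0, 0], 0],
    [[0, 0, 0], [0, 0, 0], 0],
  ],
)

```text
clock: 13.73
eef_pos: [0.4984, 0.4384, 0.126]
tool_rot: [0.725, 0.688, 0.0, 0.0]
ft_force: [-0.1, -0.4, 0.6]
grip_width: 0.0003
grasp_force: 0.0
```

apply_moves(
  steps=[
    [[0, 0, 0.003], [0, 0, 0], 0],
    [[0, 0, 0.003], [0, 0, 0], 0],
    [[0, 0, 0.003], [0, 0, 0], 0],
    [[0, 0, 0], [0, 0, 0], 0],
    [[0, 0, 0], [0, 0, 0], 0],
    [[0, 0, 0], [0, 0, 0], 0],
    [[0, 0, 0], [0, 0, 0], 0],
    [[0, 0, 0], [0, 0, 0], 0],
  ],
)

```text
clock: 14.4
eef_pos: [0.4983, 0.4381, 0.1238]
tool_rot: [0.725, 0.688, 0.0, 0.0]
ft_force: [0.1, -0.1, 0.6]
grip_width: -0.0002
grasp_force: 0.0
```

apply_moves(
  steps=[
    [[0, 0, 0.003], [0, 0, 0], 0],
    [[0, 0, 0.003], [0, 0, 0], 0],
    [[0, 0, 0], [0, 0, 0], 0],
    [[0, 0, 0], [0, 0, 0], 0],
    [[0, 0, 0], [0, 0, 0], 0],
    [[0, 0, 0], [0, 0, 0], 0],
    [[0, 0, 0], [0, 0, 0], 0],
    [[0, 0, 0], [0, 0, 0], 0],
  ],
)

```text
clock: 15.07
eef_pos: [0.4983, 0.4382, 0.1231]
tool_rot: [0.725, 0.688, 0.0, 0.0]
ft_force: [-1.1, -1.2, 4.8]
grip_width: -0.0001
grasp_force: 2.7
```

apply_moves(
  steps=[
    [[0, 0, 0.003], [0, 0, 0], 0],
    [[0, 0, 0], [0, 0, 0], 0],
    [[0, 0, 0], [0, 0, 0], 0],
    [[0, 0, 0], [0, 0, 0], 0],
    [[0, 0, 0], [0, 0, 0], 0],
    [[0, 0, 0], [0, 0, 0], 0],
    [[0, 0, 0], [0, 0, 0], 0],
    [[0, 0, 0], [0, 0, 0], 0],
  ],
)

```text
clock: 15.73
eef_pos: [0.4983, 0.4382, 0.1231]
tool_rot: [0.725, 0.688, 0.001, 0.0]
ft_force: [-1.4, -2.0, 6.7]
grip_width: -0.0003
grasp_force: 3.8
```

apply_moves(
  steps=[
    [[0, 0, 0.003], [0, 0, 0], 0],
    [[0, 0, 0], [0, 0, 0], 0],
    [[0, 0, 0], [0, 0, 0], 0],
    [[0, 0, 0], [0, 0, 0], 0],
    [[0, 0, 0], [0, 0, 0], 0],
    [[0, 0, 0], [0, 0, 0], 0],
    [[0, 0, 0], [0, 0, 0], 0],
    [[0, 0, 0], [0, 0, 0], 0],
  ],
)

```text
clock: 16.4
eef_pos: [0.4983, 0.4382, 0.1231]
tool_rot: [0.725, 0.688, 0.001, 0.0]
ft_force: [-1.9, -2.1, 9.4]
grip_width: -0.0001
grasp_force: 4.9
```

Run:
```python
from h import *
img,W=cloud("scene"); np.savez("p1.npz",img=img,W=W); o=bot.get_obs(); print(o["eef_pos"],o["ft_force"])
q=down(87)[:2,0]; C=np.array([.4937,.3507]); s=(W[...,:2]-C)@q; t=(W[...,:2]-C)@np.array([-q[1],q[0]])
for a in np.arange(-.11,.11,.02):
    m=(s>a)&(s<a+.02)&(abs(t)<.008)&(W[...,2]>.095)&(W[...,2]<.12); print(round(a,2),m.sum(),np.median(W[m][:,2]).round(4) if m.any() else '')
```

```text
[0.4983283  0.4382043  0.12310872] [-2.23263584 -2.56136736 10.41667617]
-0.11 27 0.1051
-0.09 18 0.106
-0.07 18 0.105
-0.05 21 0.1063
-0.03 15 0.1041
-0.01 18 0.1041
0.01 14 0.1053
0.03 16 0.1038
0.05 22 0.104
0.07 21 0.1108
0.09 4 0.1045
```

apply_moves(
  steps=[
    [[0, 0, -0.02], [0, 0, 0], 0],
    [[0, 0, -0.08], [0, 0, 0], 0],
    [[-0.17, 0, 0], [0, 0, 0], 0],
    [[-0.18, 0, 0], [0, 0, 0], 0],
    [[-0.18, 0, 0], [0, 0, 0], 0],
    [[-0.18, 0, 0], [0, 0, 0], 0],
    [[-0.16, 0, 0], [0, 0, 0], 0],
    [[0, 0, 0], [0, 0, 0], 0],
  ],
)

```text
clock: 17.12
eef_pos: [0.4878, 0.2588, 0.1406]
tool_rot: [0.727, 0.686, -0.002, 0.0]
ft_force: [-1.6, 0.5, -0.9]
grip_width: 0.0003
grasp_force: 0.0
```

apply_moves(
  steps=[
    [[0, 0, 0.04], [0, 0, 0], 0],
    [[0, 0, 0.02], [0, 0, 0], 0],
    [[0, 0, 0.015], [0, 0, 0], 0],
    [[0, 0, 0], [0, 0, 0], 0],
    [[0, 0, 0], [0, 0, 0], 0],
    [[0, 0, 0], [0, 0, 0], 0],
    [[0, 0, 0], [0, 0, 0], 0],
    [[0, 0, 0], [0, 0, 0], 0],
  ],
)

```text
clock: 17.78
eef_pos: [0.4891, 0.2648, 0.1265]
tool_rot: [0.725, 0.688, 0.0, 0.0]
ft_force: [1.5, -0.0, 0.1]
grip_width: -0.0001
grasp_force: 0.0
```

apply_moves(
  steps=[
    [[0, 0, 0.005], [0, 0, 0], 0],
    [[0, 0, 0.005], [0, 0, 0], 0],
    [[0, 0, 0.005], [0, 0, 0], 0],
    [[0, 0, 0.002], [0, 0, 0], 0],
    [[0, 0, 0], [0, 0, 0], 0],
    [[0, 0, 0], [0, 0, 0], 0],
    [[0, 0, 0], [0, 0, 0], 0],
    [[0, 0, 0], [0, 0, 0], 0],
  ],
)

```text
clock: 18.45
eef_pos: [0.4891, 0.2643, 0.1231]
tool_rot: [0.725, 0.688, 0.0, 0.0]
ft_force: [-1.6, -0.7, 1.9]
grip_width: 0.0003
grasp_force: 1.2
```

apply_moves(
  steps=[
    [[0, 0, 0.003], [0, 0, 0], 0],
    [[0, 0, 0], [0, 0, 0], 0],
    [[0, 0, 0], [0, 0, 0], 0],
    [[0, 0, 0], [0, 0, 0], 0],
    [[0, 0, 0], [0, 0, 0], 0],
    [[0, 0, 0], [0, 0, 0], 0],
    [[0, 0, 0], [0, 0, 0], 0],
    [[0, 0, 0], [0, 0, 0], 0],
  ],
)

```text
clock: 19.12
eef_pos: [0.4891, 0.2643, 0.1231]
tool_rot: [0.725, 0.688, 0.0, 0.0]
ft_force: [-2.0, -0.6, 6.3]
grip_width: 0.0003
grasp_force: 2.8
```

apply_moves(
  steps=[
    [[0, 0, 0.004], [0, 0, 0], 0],
    [[0, 0, 0], [0, 0, 0], 0],
    [[0, 0, 0], [0, 0, 0], 0],
    [[0, 0, 0], [0, 0, 0], 0],
    [[0, 0, 0], [0, 0, 0], 0],
    [[0, 0, 0], [0, 0, 0], 0],
    [[0, 0, 0], [0, 0, 0], 0],
    [[0, 0, 0], [0, 0, 0], 0],
  ],
)

```text
clock: 19.78
eef_pos: [0.4891, 0.2643, 0.1231]
tool_rot: [0.725, 0.688, 0.001, 0.0]
ft_force: [-2.5, -1.3, 10.1]
grip_width: 0.0
grasp_force: 4.9
```

Run:
```python
from h import *
img,W=cloud("scene"); o=bot.get_obs(); print(o["clock"],o["eef_pos"],o["ft_force"])
q=down(87)[:2,0]; C=np.array([.4937,.3507]); s=(W[...,:2]-C)@q; t=(W[...,:2]-C)@np.array([-q[1],q[0]])
for a in np.arange(-.11,.11,.04):
    m=(s>a)&(s<a+.04)&(abs(t)<.008)&(W[...,2]>.095)&(W[...,2]<.115); print(round(a,2),m.sum(),np.median(W[m][:,2]).round(4) if m.any() else '')
```

```text
19.8333 [0.48912748 0.26432035 0.12305455] [-3.18107619 -1.19530932  9.1150832 ]
-0.11 27 0.1053
-0.07 32 0.1051
-0.03 32 0.1043
0.01 34 0.1042
0.05 32 0.1056
0.09 20 0.1045
```

At about 10 N on each end the bar did not move, so the left top is flat, which agrees with the depth fit. Next I go back over the bar's middle.

apply_moves(
  steps=[
    [[0, 0, -0.02], [0, 0, 0], 0],
    [[0, 0, -0.15], [0, 0, 0], 0],
    [[0.1, 0, -0.08], [0, 0, 0], 0.6],
    [[0.12, 0, 0], [0, 0, 0], 0.6],
    [[0.12, 0, 0], [0, 0, 0], 0.6],
    [[0.0925, 0, 0], [0, 0, 0], 0.6],
    [[0, 0, 0], [0, 0, 0], 0.6],
    [[0, 0, 0], [0, 0, 0], 0.6],
  ],
)

```text
clock: 20.5
eef_pos: [0.4933, 0.3514, 0.1709]
tool_rot: [0.725, 0.689, -0.0, 0.0]
ft_force: [0.2, -0.7, -1.2]
grip_width: 0.0515
grasp_force: 0.0
```

apply_moves(
  steps=[
    [[0, 0, 0], [0, 0, 0], 0.6],
    [[0, 0, 0], [0, 0, 0], 0.6],
    [[0, 0, 0], [0, 0, 0], 0.6],
    [[0, 0, 0], [0, 0, 0], 0.6],
    [[0, 0, 0], [0, 0, 0], 0.6],
    [[0, 0, 0], [0, 0, 0], 0.6],
    [[0, 0, 0], [0, 0, 0], 0.6],
    [[0, 0, 0], [0, 0, 0], 0.6],
  ],
)

```text
clock: 21.17
eef_pos: [0.4936, 0.3506, 0.1716]
tool_rot: [0.726, 0.688, 0.0, -0.0]
ft_force: [0.5, 0.1, 0.3]
grip_width: 0.0514
grasp_force: 0.0
```

Run:
```python
from h import *
img,W=cloud("wrist"); o=bot.get_obs()
plan([.4937,.3507,.1113],R.from_quat([.725,.688,0,0]).as_matrix())
Rc=R.from_quat(o["tool_rot"]).as_matrix(); Q=(W-o["eef_pos"])@Rc
zt=o["eef_pos"][2]-.1056
m=(abs(Q[...,1])<.02)&(abs(Q[...,0])<.15)&(abs(Q[...,2]-zt)<.005)
for a in np.arange(-.1,.12,.02):
    q=m&(Q[...,0]>a)&(Q[...,0]<a+.01)
    if q.sum()>20: print(round(a,2),q.sum(),np.percentile(Q[q][:,1],[2,50,98]).round(4),np.median(Q[q][:,2]).round(4))
print(Q[m][:,0].min(),Q[m][:,0].max())
```

```text
t 21.22 tcp [0.4936 0.3507 0.1716] F [0.2 0.2 0.6] w 0.0514
turn/pi [ 0.     -0.     -0.0001] shift/.2 cur [1.000e-04 3.000e-04 3.014e-01] target axes [1.000e-04 3.000e-04 3.014e-01]
-0.1 288 [-0.0087  0.0003  0.0101] 0.0659
-0.08 310 [-0.0091  0.0004  0.0106] 0.0658
-0.06 337 [-0.0088  0.0011  0.0103] 0.0658
-0.04 368 [-0.0086  0.0008  0.0107] 0.066
-0.02 405 [-0.0089  0.0011  0.0105] 0.066
0.0 444 [-0.0085  0.0011  0.0103] 0.0658
0.02 487 [-0.0089  0.0011  0.0105] 0.0659
0.04 537 [-0.0086  0.0011  0.0109] 0.0659
0.06 603 [-0.0089  0.0005  0.0106] 0.066
0.08 655 [-0.0085  0.0011  0.0109] 0.066
0.1 581 [-0.0078  0.0011  0.0101] 0.0658
-0.10844183621825285 0.11091886509518031
```

apply_moves(
  steps=[
    [[0, 0, 0.1], [0, 0, 0], 0.6],
    [[0, 0, 0.09], [0, 0, 0], 0.6],
    [[0, 0, 0.07], [0, 0, 0], 0.6],
    [[0, 0, 0.03], [0, 0, 0], 0.6],
    [[0, 0, 0.01], [0, 0, 0], 0.6],
    [[0, 0, 0], [0, 0, 0], 0.6],
    [[0, 0, 0], [0, 0, 0], 0.6],
    [[0, 0, 0], [0, 0, 0], 0],
  ],
)

```text
clock: 21.88
eef_pos: [0.4943, 0.3512, 0.1128]
tool_rot: [0.725, 0.688, 0.001, 0.0]
ft_force: [0.8, 0.1, -0.4]
grip_width: 0.0409
grasp_force: 0.0
```

apply_moves(
  steps=[
    [[0, 0, 0], [0, 0, 0], 0],
    [[0, 0, 0], [0, 0, 0], 0],
    [[0, 0, 0], [0, 0, 0], 0],
    [[0, 0, 0], [0, 0, 0], 0],
    [[0, 0, 0], [0, 0, 0], 0],
    [[0, 0, 0], [0, 0, 0], 0],
    [[0, 0, 0], [0, 0, 0], 0],
    [[0, 0, 0], [0, 0, 0], 0],
  ],
)

```text
clock: 22.55
eef_pos: [0.494, 0.3512, 0.1128]
tool_rot: [0.725, 0.688, 0.001, -0.0]
ft_force: [-1.5, 0.7, 6.4]
grip_width: 0.0181
grasp_force: 62.5
```

apply_moves(
  steps=[
    [[0, 0, -0.03], [0, 0, 0], 0],
    [[0, 0, -0.07], [0, 0, 0], 0],
    [[0, 0, -0.1], [0, 0, 0], 0],
    [[0, 0, -0.1], [0, 0, 0], 0],
    [[0, 0, -0.05], [0, 0, 0], 0],
    [[-0.1, -0.0057, 0], [0, 0, 0], 0],
    [[-0.19, -0.0057, 0], [0, 0, 0], 0],
    [[-0.19, -0.0057, 0], [0, 0, 0], 0],
  ],
)

```text
clock: 23.22
eef_pos: [0.4844, 0.2546, 0.1803]
tool_rot: [0.724, 0.689, -0.001, 0.0]
ft_force: [0.7, -1.1, -5.1]
grip_width: 0.018
grasp_force: 61.2
```

apply_moves(
  steps=[
    [[-0.19, -0.0057, 0], [0, 0, 0], 0],
    [[-0.19, -0.0057, 0], [0, 0, 0], 0],
    [[-0.19, -0.0057, 0], [0, 0, 0], 0],
    [[-0.19, -0.0057, 0], [0, 0, 0], 0],
    [[-0.19, -0.0057, 0], [0, 0, 0], 0],
    [[-0.19, -0.0057, 0], [0, 0, 0], 0],
    [[-0.19, -0.0057, 0], [0, 0, 0], 0],
    [[-0.19, -0.0057, 0], [0, 0, 0], 0],
  ],
)

```text
clock: 23.88
eef_pos: [0.4588, -0.0497, 0.1808]
tool_rot: [0.725, 0.688, -0.001, -0.001]
ft_force: [1.8, -0.3, -5.5]
grip_width: 0.0183
grasp_force: 61.3
```

apply_moves(
  steps=[
    [[-0.19, -0.0057, 0], [0, 0, 0], 0],
    [[-0.1, 0, 0], [0, 0, 0], 0],
    [[0, 0, 0], [0, 0.0333, 0], 0],
    [[0, 0, 0], [0, 0.0333, 0], 0],
    [[0, 0, 0], [0, 0.0333, 0], 0],
    [[0, 0, 0], [0, 0.0333, 0], 0],
    [[0, 0, 0], [0, 0.0335, 0], 0],
    [[0, 0, 0], [0, 0, 0], 0],
  ],
)

```text
clock: 24.55
eef_pos: [0.4546, -0.1086, 0.1785]
tool_rot: [0.702, 0.663, 0.187, -0.181]
ft_force: [-0.5, -0.1, -6.9]
grip_width: 0.0184
grasp_force: 61.3
```

apply_moves(
  steps=[
    [[0, 0, 0], [0, 0, 0], 0],
    [[0, 0, 0], [0, 0, 0], 0],
    [[0, 0, 0], [0, 0, 0], 0],
    [[0, 0, 0], [0, 0, 0], 0],
    [[0, 0, 0], [0, 0, 0], 0],
    [[0, 0, 0], [0, 0, 0], 0],
    [[0, 0, 0], [0, 0, 0], 0],
    [[0, 0, 0], [0, 0, 0], 0],
  ],
)

```text
clock: 25.22
eef_pos: [0.4559, -0.1057, 0.1818]
tool_rot: [0.701, 0.665, 0.188, -0.178]
ft_force: [0.1, -0.5, -4.6]
grip_width: 0.0178
grasp_force: 61.3
```

Run:
```python
from h import *
o=bot.get_obs(); H=np.array([.4585,-.0596,.0951]); RH=R.from_quat([.70093,.66475,.18773,-.17766]).as_matrix()
plan(H,RH); print(o["grip_width"],o["grasp_force"]); img,W=cloud("wrist"); 
Rc=R.from_quat(o["tool_rot"]).as_matrix(); Q=(W-o["eef_pos"])@Rc
m=(abs(Q[...,1])<.02)&(abs(Q[...,0])<.15)&(abs(Q[...,2]-.007)<.01)
for a in np.arange(.02,.12,.02):
    q=m&(Q[...,0]>a)&(Q[...,0]<a+.01)
    if q.sum()>20: print(round(a,2),q.sum(),np.percentile(Q[q][:,1],[2,50,98]).round(4),np.median(Q[q][:,2]).round(4))
print(Q[m][:,0].max())
```

```text
t 25.22 tcp [ 0.4559 -0.1057  0.1818] F [ 0.1 -0.5 -4.6] w 0.0178
turn/pi [-0.0002 -0.0001  0.0003] shift/.2 cur [-0.0167  0.0006  0.4908] target axes [-1.650e-02  3.000e-04  4.908e-01]
0.017819457157904426 61.31421446800232
0.02 909 [-0.0086  0.0006  0.0104] 0.0065
0.04 1040 [-0.0087  0.0007  0.0104] 0.0066
0.06 1203 [-0.0085  0.0011  0.0106] 0.0067
0.08 1359 [-0.0086  0.0011  0.0106] 0.0068
0.1 1210 [-0.008   0.0011  0.0099] 0.0067
0.11041487101949586
```

apply_moves(
  steps=[
    [[-0.01, 0.001, 0], [0, 0, 0], 0],
    [[0, 0, 0.09], [0, 0, 0], 0],
    [[0, 0, 0.1], [0, 0, 0], 0],
    [[0, 0, 0.1], [0, 0, 0], 0],
    [[0, 0, 0.07], [0, 0, 0], 0],
    [[0, 0, 0.02], [0, 0, 0], 0],
    [[0, 0, 0], [0, 0, 0], 0],
    [[0, 0, 0], [0, 0, 0], 0],
  ],
)

```text
clock: 25.93
eef_pos: [0.4583, -0.07, 0.1151]
tool_rot: [0.701, 0.665, 0.188, -0.178]
ft_force: [0.2, -0.2, -5.2]
grip_width: 0.0182
grasp_force: 61.3
```

apply_moves(
  steps=[
    [[0, 0, 0], [0, 0, 0], 0],
    [[0, 0, 0], [0, 0, 0], 0],
    [[0, 0, 0], [0, 0, 0], 0],
    [[0, 0, 0], [0, 0, 0], 0],
    [[0, 0, 0], [0, 0, 0], 0],
    [[0, 0, 0], [0, 0, 0], 0],
    [[0, 0, 0], [0, 0, 0], 0],
    [[0, 0, 0], [0, 0, 0], 0],
  ],
)

```text
clock: 26.6
eef_pos: [0.458, -0.0697, 0.1148]
tool_rot: [0.701, 0.665, 0.188, -0.178]
ft_force: [0.1, 0.2, -5.1]
grip_width: 0.0178
grasp_force: 61.2
```

Run:
```python
from h import *
H=np.array([.4585,-.0596,.0951]); RH=R.from_quat([.70093,.66475,.18773,-.17766]).as_matrix()
plan(H,RH)
```

```text
t 26.6 tcp [ 0.458  -0.0697  0.1148] F [ 0.1  0.2 -5.1] w 0.0178
turn/pi [-0.0002 -0.0003  0.    ] shift/.2 cur [-0.0054  0.      0.1104] target axes [-5.300e-03 -1.000e-04  1.104e-01]
```

apply_moves(
  steps=[
    [[0.001, 0, 0.04], [0, 0, 0], 0],
    [[0, 0, 0.03], [0, 0, 0], 0],
    [[0, 0, 0.015], [0, 0, 0], 0],
    [[0, 0, 0.01], [0, 0, 0], 0],
    [[0, 0, 0], [0, 0, 0], 0],
    [[0, 0, 0], [0, 0, 0], 0],
    [[0, 0, 0], [0, 0, 0], 0],
    [[0, 0, 0], [0, 0, 0], 0],
  ],
)

```text
clock: 27.27
eef_pos: [0.4587, -0.0602, 0.0986]
tool_rot: [0.701, 0.665, 0.188, -0.178]
ft_force: [0.6, -0.2, -5.7]
grip_width: 0.0182
grasp_force: 61.3
```

apply_moves(
  steps=[
    [[0, 0, 0.003], [0, 0, 0], 0],
    [[0, 0, 0.003], [0, 0, 0], 0],
    [[0, 0, 0], [0, 0, 0], 0],
    [[0, 0, 0], [0, 0, 0], 0],
    [[0, 0, 0], [0, 0, 0], 0],
    [[0, 0, 0], [0, 0, 0], 0],
    [[0, 0, 0], [0, 0, 0], 0],
    [[0, 0, 0], [0, 0, 0], 0],
  ],
)

```text
clock: 27.93
eef_pos: [0.4586, -0.0595, 0.0973]
tool_rot: [0.701, 0.665, 0.188, -0.178]
ft_force: [0.0, -0.4, -5.3]
grip_width: 0.0181
grasp_force: 61.3
```

apply_moves(
  steps=[
    [[0, 0, 0.004], [0, 0, 0], 0],
    [[0, 0, 0], [0, 0, 0], 0],
    [[0, 0, 0], [0, 0, 0], 0],
    [[0, 0, 0], [0, 0, 0], 0],
    [[0, 0, 0], [0, 0, 0], 0],
    [[0, 0, 0], [0, 0, 0], 0],
    [[0, 0, 0], [0, 0, 0], 0],
    [[0, 0, 0], [0, 0, 0], 0],
  ],
)

```text
clock: 28.6
eef_pos: [0.4586, -0.0593, 0.097]
tool_rot: [0.701, 0.665, 0.188, -0.178]
ft_force: [-3.2, -4.6, 3.7]
grip_width: 0.0182
grasp_force: 62.4
```

apply_moves(
  steps=[
    [[0, 0, 0.003], [0, 0, 0], 0],
    [[0, 0, 0], [0, 0, 0], 0],
    [[0, 0, 0], [0, 0, 0], 0],
    [[0, 0, 0], [0, 0, 0], 0],
    [[0, 0, 0], [0, 0, 0], 0],
    [[0, 0, 0], [0, 0, 0], 0],
    [[0, 0, 0], [0, 0, 0], 0],
    [[0, 0, 0], [0, 0, 0], 0],
  ],
)

```text
clock: 29.27
eef_pos: [0.4586, -0.0593, 0.097]
tool_rot: [0.701, 0.665, 0.188, -0.178]
ft_force: [-5.0, -6.2, 7.0]
grip_width: 0.0177
grasp_force: 63.1
```

apply_moves(
  steps=[
    [[0, 0, -0.002], [0, 0, 0], 0.6],
    [[0, 0, 0], [0, 0, 0], 0.6],
    [[0, 0, 0], [0, 0, 0], 0.6],
    [[0, 0, 0], [0, 0, 0], 0.6],
    [[0, 0, 0], [0, 0, 0], 0.6],
    [[0, 0, 0], [0, 0, 0], 0.6],
    [[0, 0, -0.03], [0, 0, 0], 0.6],
    [[0, 0, -0.08], [0, 0, 0], 0.6],
  ],
)

```text
clock: 29.93
eef_pos: [0.4565, -0.0689, 0.1145]
tool_rot: [0.7, 0.665, 0.187, -0.18]
ft_force: [0.0, 0.0, 0.6]
grip_width: 0.0511
grasp_force: 0.0
```

apply_moves(
  steps=[
    [[0, 0, -0.1], [0, 0, 0], 1],
    [[0, 0, -0.1], [0, 0, 0], 1],
    [[0, 0, 0], [0, 0, 0], 1],
    [[0, 0, 0], [0, 0, 0], 1],
    [[0, 0, 0], [0, 0, 0], 1],
    [[0, 0, 0], [0, 0, 0], 1],
    [[0, 0, 0], [0, 0, 0], 1],
    [[0, 0, 0], [0, 0, 0], 1],
  ],
)

```text
clock: 30.6
eef_pos: [0.4564, -0.0893, 0.1495]
tool_rot: [0.701, 0.665, 0.187, -0.179]
ft_force: [-0.2, 0.2, 0.3]
grip_width: 0.0852
grasp_force: 0.0
```

Run:
```python
from h import *
H=np.array([.4585,-.0596,.0951]); RH=R.from_quat([.70093,.66475,.18773,-.17766]).as_matrix()
img,W=cloud("wrist"); save(img,"pics/w6.png"); Q=(W-H)@RH
m=(abs(Q[...,1])<.03)&(abs(Q[...,0])<.15)&(abs(Q[...,2]-.0057)<.004)
for a in np.arange(-.1,.13,.02):
    q=m&(Q[...,0]>a)&(Q[...,0]<a+.02)
    if q.sum()>20: print(round(a,2),q.sum(),np.percentile(Q[q][:,1],[2,50,98]).round(4),np.median(Q[q][:,2]).round(4))
print("expect end ~.111",np.percentile(Q[m&(abs(Q[...,1])<.006)][:,0],[0,1,99,100]))
q=(W[...,2]>.035)&(W[...,2]<.055)&(W[...,0]>.56)&(W[...,0]<.7)&(abs(W[...,1])<.08)
print("block",cv2.minAreaRect(W[q][:,:2].astype(np.float32)))
plan([.627,-.0115,.20],down(76.9))
```

```text
-0.1 634 [-0.0196  0.0005  0.0194] 0.0051
-0.08 975 [-0.0208  0.0005  0.0209] 0.0052
-0.06 677 [-0.0087  0.0012  0.0104] 0.0051
-0.04 738 [-0.0085  0.0012  0.0107] 0.0051
-0.02 810 [-0.0088  0.0005  0.0105] 0.005
0.0 886 [-0.0085  0.0012  0.0105] 0.0049
0.02 974 [-0.0086  0.0011  0.0106] 0.0049
0.04 1076 [-0.0086  0.0011  0.0108] 0.0049
0.06 1673 [-0.0201  0.0011  0.0214] 0.0051
0.08 1508 [-0.0194  0.0011  0.021 ] 0.0051
0.1 607 [-0.0079  0.0011  0.0102] 0.0048
expect end ~.111 [-0.11621117 -0.11217504  0.10897105  0.1114324 ]
block ((0.6275441646575928, -0.012302245944738388), (0.0614667683839798, 0.09232649207115173), 76.81544494628906)
t 30.65 tcp [ 0.4565 -0.0894  0.1496] F [ 0.5 -0.1 -0.9] w 0.0851
turn/pi [-0.0151 -0.1664  0.0548] shift/.2 cur [ 0.5017  0.8307 -0.0022] target axes [ 0.5725  0.742  -0.252 ]
```

View pics/w6.png

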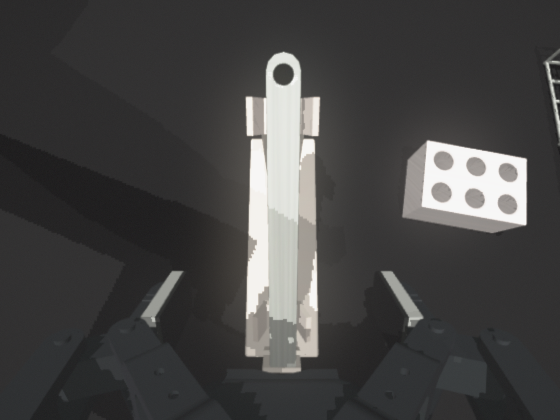

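The bar is back home: hole at (283,73), seated between both troughs. The block is at about (468,185), with its long side across the view.

apply_moves(
  steps=[
    [[0, 0, -0.12], [0, 0, 0], 1],
    [[0, 0, -0.13], [0, 0, 0], 1],
    [[0.1, 0.166, 0], [0, 0, 0], 1],
    [[0.1, 0.166, 0], [0, 0, 0], 1],
    [[0.1, 0.166, 0], [0, 0, 0], 1],
    [[0.1, 0.166, 0], [0, 0, 0], 1],
    [[0.1, 0.166, 0], [0, 0, 0], 1],
    [[0, 0, 0], [0, -0.0333, 0], 1],
  ],
)

```text
clock: 31.32
eef_pos: [0.6303, -0.0366, 0.2386]
tool_rot: [0.71, 0.673, 0.15, -0.144]
ft_force: [-0.7, -0.2, -2.4]
grip_width: 0.0854
grasp_force: 0.0
```

apply_moves(
  steps=[
    [[0, 0, 0], [0, -0.0333, 0], 1],
    [[0, 0, 0], [0, -0.0333, 0], 1],
    [[0, 0, 0], [0, -0.0333, 0], 1],
    [[0, 0, 0], [0, -0.0335, 0], 1],
    [[0, 0, 0], [0, 0, -0.039], 1],
    [[0, 0, 0], [0, 0, -0.039], 1],
    [[0, 0, 0], [0, 0, -0.039], 1],
    [[0, 0, 0], [0, 0, -0.039], 1],
  ],
)

```text
clock: 31.98
eef_pos: [0.6257, -0.0363, 0.2429]
tool_rot: [0.534, 0.846, -0.0, -0.001]
ft_force: [-0.8, -0.4, -0.1]
grip_width: 0.0854
grasp_force: 0.0
```

apply_moves(
  steps=[
    [[0, 0, 0], [0, 0, -0.039], 1],
    [[0, 0, 0], [0, 0, -0.039], 1],
    [[0, 0, 0], [0, 0, -0.039], 1],
    [[0, 0, 0], [0, 0, -0.039], 1],
    [[0, 0, 0], [0, 0, -0.039], 1],
    [[0, 0, 0], [0, 0, -0.039], 1],
    [[0, 0, 0], [0, 0, -0.039], 1],
    [[0, 0, 0], [0, 0, -0.015], 1],
  ],
)

```text
clock: 32.65
eef_pos: [0.6256, -0.0368, 0.2428]
tool_rot: [0.111, 0.994, 0.0, -0.001]
ft_force: [-0.5, -0.3, 0.2]
grip_width: 0.0855
grasp_force: 0.0
```

apply_moves(
  steps=[
    [[0, 0, 0], [0, 0, 0], 1],
    [[0, 0, 0], [0, 0, 0], 1],
    [[0, 0, 0], [0, 0, 0], 1],
    [[0, 0, 0], [0, 0, 0], 1],
    [[0, 0, 0], [0, 0, 0], 1],
    [[0, 0, 0], [0, 0, 0], 1],
    [[0, 0, 0], [0, 0, 0], 1],
    [[0, 0, 0], [0, 0, 0], 1],
  ],
)

```text
clock: 33.32
eef_pos: [0.6259, -0.0371, 0.2435]
tool_rot: [0.114, 0.993, 0.0, 0.0]
ft_force: [-0.2, 0.1, 0.1]
grip_width: 0.0852
grasp_force: 0.0
```

Run:
```python
from h import *
plan([.627,-.0118,.035],down(166.9)); print(bot.get_obs()["joint_pos"].round(3))
```

```text
t 33.32 tcp [ 0.6259 -0.0371  0.2435] F [-0.2  0.1  0.1] w 0.0852
turn/pi [ 0.  0. -0.] shift/.2 cur [0.0235 0.1246 1.0424] target axes [0.0235 0.1246 1.0424]
[-0.059  0.503  0.376  1.444  0.     0.169]
```

apply_moves(
  steps=[
    [[0.0235, 0.1246, 0], [0, 0, 0], 1],
    [[0, 0, 0.15], [0, 0, 0], 1],
    [[0, 0, 0.15], [0, 0, 0], 1],
    [[0, 0, 0.15], [0, 0, 0], 1],
    [[0, 0, 0.1], [0, 0, 0], 1],
    [[0, 0, 0.05], [0, 0, 0], 1],
    [[0, 0, 0], [0, 0, 0], 1],
    [[0, 0, 0], [0, 0, 0], 1],
  ],
)

```text
clock: 33.98
eef_pos: [0.6272, -0.0118, 0.1238]
tool_rot: [0.114, 0.993, 0.0, 0.0]
ft_force: [-0.3, -0.3, 0.0]
grip_width: 0.0856
grasp_force: 0.0
```

Run:
```python
from h import *
plan([.627,-.0118,.033],down(166.9))
img,W=cloud("wrist"); save(img,"pics/w7.png")
o=bot.get_obs(); Rc=R.from_quat(o["tool_rot"]).as_matrix(); Q=(W-o["eef_pos"])@Rc
q=(W[...,2]>.04)&(W[...,2]<.05)&(abs(Q[...,0])<.08)&(abs(Q[...,1])<.06)
print(q.sum(),"in tool",cv2.minAreaRect(Q[q][:,:2].astype(np.float32)),np.median(W[q][:,2]))
```

```text
t 33.98 tcp [ 0.6272 -0.0118  0.1238] F [-0.3 -0.3  0. ] w 0.0856
turn/pi [ 0.  0. -0.] shift/.2 cur [ 1.100e-03 -1.000e-04  4.542e-01] target axes [ 1.100e-03 -1.000e-04  4.542e-01]
8053 in tool ((0.0005411878228187561, -0.0004176627844572067), (0.09059327095746994, 0.0603230744600296), 0.1716771423816681) 0.044590382201793365
```

View pics/w7.png

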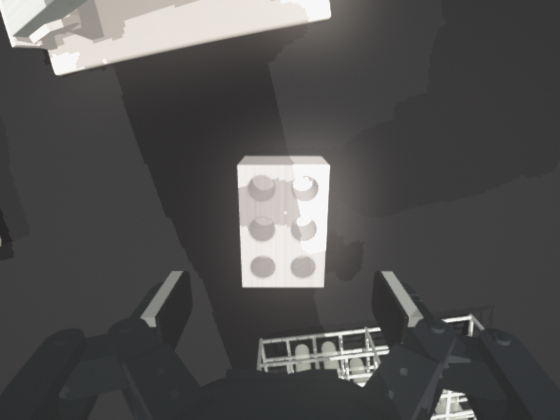

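The block at (283,222) is centred and square between the open fingers. I go down and grip.

apply_moves(
  steps=[
    [[0.002, 0, 0.1], [0, 0, 0], 1],
    [[0, 0, 0.12], [0, 0, 0], 1],
    [[0, 0, 0.12], [0, 0, 0], 1],
    [[0, 0, 0.08], [0, 0, 0], 1],
    [[0, 0, 0.033], [0, 0, 0], 1],
    [[0, 0, 0], [0, 0, 0], 1],
    [[0, 0, 0], [0, 0, 0], 1],
    [[0, 0, 0], [0, 0, 0], 0],
  ],
)

```text
clock: 34.7
eef_pos: [0.6284, -0.0118, 0.0352]
tool_rot: [0.114, 0.993, 0.0, 0.002]
ft_force: [-0.1, -0.2, 0.4]
grip_width: 0.0755
grasp_force: 0.0
```

apply_moves(
  steps=[
    [[0, 0, 0], [0, 0, 0], 0],
    [[0, 0, 0], [0, 0, 0], 0],
    [[0, 0, 0], [0, 0, 0], 0],
    [[0, 0, 0], [0, 0, 0], 0],
    [[0, 0, 0], [0, 0, 0], 0],
    [[0, 0, 0], [0, 0, 0], 0],
    [[0, 0, 0], [0, 0, 0], 0],
    [[0, 0, 0], [0, 0, 0], 0],
  ],
)

```text
clock: 35.37
eef_pos: [0.6282, -0.0114, 0.0352]
tool_rot: [0.114, 0.993, 0.0, 0.002]
ft_force: [-0.6, 1.6, 5.2]
grip_width: 0.0591
grasp_force: 68.7
```

Run:
```python
from h import *
plan([.627,-.0118,.033],down(166.9)); print(bot.get_obs()["grasp_force"])
```

```text
t 35.37 tcp [ 0.6282 -0.0114  0.0352] F [-0.6  1.6  5.2] w 0.0591
turn/pi [0.0004 0.0013 0.0001] shift/.2 cur [ 0.0056 -0.0033  0.0109] target axes [ 0.0056 -0.0033  0.0109]
68.70347678661346
```

apply_moves(
  steps=[
    [[0, 0, -0.03], [0, 0, 0], 0],
    [[0, 0, -0.08], [0, 0, 0], 0],
    [[0, 0, -0.13], [0, 0, 0], 0],
    [[0, 0, -0.15], [0, 0, 0], 0],
    [[0, 0, -0.15], [0, 0, 0], 0],
    [[0, 0, -0.14], [0, 0, 0], 0],
    [[0, 0, 0], [0, 0, 0], 0],
    [[0, 0, 0], [0, 0, 0], 0],
  ],
)

```text
clock: 36.03
eef_pos: [0.6273, -0.0118, 0.17]
tool_rot: [0.114, 0.993, 0.0, 0.001]
ft_force: [-0.4, -0.7, -6.3]
grip_width: 0.059
grasp_force: 67.5
```

Run:
```python
from h import *
plan([.4945,.349,.17],down(166.9)); print(bot.get_obs()["grasp_force"])
```

```text
t 36.03 tcp [ 0.6273 -0.0118  0.17  ] F [-0.4 -0.7 -6.3] w 0.059
turn/pi [0.0001 0.0009 0.    ] shift/.2 cur [ 1.0555  1.6065 -0.0024] target axes [ 1.0556e+00  1.6064e+00 -2.0000e-04]
67.54795230925083
```

apply_moves(
  steps=[
    [[0.06, 0.09, 0], [0, 0, 0], 0],
    [[0.09, 0.138, 0], [0, 0, 0], 0],
    [[0.09, 0.138, 0], [0, 0, 0], 0],
    [[0.09, 0.138, 0], [0, 0, 0], 0],
    [[0.09, 0.138, 0], [0, 0, 0], 0],
    [[0.09, 0.138, 0], [0, 0, 0], 0],
    [[0.09, 0.138, 0], [0, 0, 0], 0],
    [[0.09, 0.138, 0], [0, 0, 0], 0],
  ],
)

```text
clock: 36.7
eef_pos: [0.5371, 0.2257, 0.1651]
tool_rot: [0.114, 0.993, -0.002, -0.003]
ft_force: [0.1, 0.1, -5.4]
grip_width: 0.0588
grasp_force: 67.4
```

apply_moves(
  steps=[
    [[0.09, 0.138, 0], [0, 0, 0], 0],
    [[0.09, 0.138, 0], [0, 0, 0], 0],
    [[0.09, 0.138, 0], [0, 0, 0], 0],
    [[0.0955, 0.1365, 0], [0, 0, 0], 0],
    [[0, 0, 0], [0, 0, 0], 0],
    [[0, 0, 0], [0, 0, 0], 0],
    [[0, 0, 0], [0, 0, 0], 0],
    [[0, 0, 0], [0, 0, 0], 0],
  ],
)

```text
clock: 37.37
eef_pos: [0.4932, 0.3476, 0.1669]
tool_rot: [0.115, 0.993, -0.001, -0.001]
ft_force: [0.5, -0.2, -5.1]
grip_width: 0.0588
grasp_force: 67.6
```

Run:
```python
from h import *
plan([.4945,.349,.1245],down(166.9)); o=bot.get_obs(); print(o["grasp_force"])
img,W=cloud("wrist"); Rc=R.from_quat(o["tool_rot"]).as_matrix(); Q=(W-o["eef_pos"])@Rc
q=(abs(Q[...,2]+.009)<.006)&(abs(Q[...,0])<.08)&(abs(Q[...,1])<.035)
print(q.sum(),"block in tool",cv2.minAreaRect(Q[q][:,:2].astype(np.float32)),np.median(W[q][:,2]), Q[q][:,0].max())
```

```text
t 37.37 tcp [0.4932 0.3476 0.1669] F [ 0.5 -0.2 -5.1] w 0.0588
turn/pi [-0.001  -0.0007 -0.0003] shift/.2 cur [-0.0053  0.0091  0.2119] target axes [-0.0048  0.0084  0.212 ]
67.5988220795989
20256 block in tool ((0.001899227499961853, -1.7404556274414062e-05), (0.08809033036231995, 0.06989994645118713), 0.26442664861679077) 0.17621072808632213 0.04603962524978682
```

apply_moves(
  steps=[
    [[-0.005, 0.009, 0.04], [0, 0, 0], 0],
    [[0, 0, 0.05], [0, 0, 0], 0],
    [[0, 0, 0.05], [0, 0, 0], 0],
    [[0, 0, 0.03], [0, 0, 0], 0],
    [[0, 0, 0.02], [0, 0, 0], 0],
    [[0, 0, 0], [0, 0, 0], 0],
    [[0, 0, 0], [0, 0, 0], 0],
    [[0, 0, 0], [0, 0, 0], 0],
  ],
)

```text
clock: 38.08
eef_pos: [0.4954, 0.3509, 0.1313]
tool_rot: [0.114, 0.993, 0.0, 0.0]
ft_force: [0.2, 0.7, -5.6]
grip_width: 0.059
grasp_force: 67.6
```

apply_moves(
  steps=[
    [[0, 0, 0.003], [0, 0, 0], 0],
    [[0, 0, 0.003], [0, 0, 0], 0],
    [[0, 0, 0.003], [0, 0, 0], 0],
    [[0, 0, 0.003], [0, 0, 0], 0],
    [[0, 0, 0], [0, 0, 0], 0],
    [[0, 0, 0], [0, 0, 0], 0],
    [[0, 0, 0], [0, 0, 0], 0],
    [[0, 0, 0], [0, 0, 0], 0],
  ],
)

```text
clock: 38.75
eef_pos: [0.4952, 0.3506, 0.1285]
tool_rot: [0.114, 0.993, 0.0, 0.0]
ft_force: [-0.2, -0.5, -5.7]
grip_width: 0.0592
grasp_force: 67.6
```

Run:
```python
from h import *
plan([.4945,.349,.125],down(166.9))
```

```text
t 38.75 tcp [0.4952 0.3506 0.1285] F [-0.2 -0.5 -5.7] w 0.0592
turn/pi [0. 0. 0.] shift/.2 cur [ 0.0015 -0.0087  0.0174] target axes [ 0.0015 -0.0087  0.0174]
```

apply_moves(
  steps=[
    [[0.0015, -0.0087, 0], [0, 0, 0], 0],
    [[0, 0, 0.004], [0, 0, 0], 0],
    [[0, 0, 0.004], [0, 0, 0], 0],
    [[0, 0, 0.003], [0, 0, 0], 0],
    [[0, 0, 0], [0, 0, 0], 0],
    [[0, 0, 0], [0, 0, 0], 0],
    [[0, 0, 0], [0, 0, 0], 0],
    [[0, 0, 0], [0, 0, 0], 0],
  ],
)

```text
clock: 39.42
eef_pos: [0.4945, 0.349, 0.1263]
tool_rot: [0.114, 0.993, 0.0, 0.0]
ft_force: [0.4, -0.5, -5.9]
grip_width: 0.059
grasp_force: 67.6
```

apply_moves(
  steps=[
    [[0, 0, 0.003], [0, 0, 0], 0],
    [[0, 0, 0], [0, 0, 0], 0],
    [[0, 0, 0], [0, 0, 0], 0],
    [[0, 0, 0], [0, 0, 0], 0],
    [[0, 0, 0], [0, 0, 0], 0],
    [[0, 0, 0], [0, 0, 0], 0],
    [[0, 0, 0], [0, 0, 0], 0],
    [[0, 0, 0], [0, 0, 0], 0],
  ],
)

```text
clock: 40.08
eef_pos: [0.4945, 0.349, 0.1257]
tool_rot: [0.114, 0.993, 0.0, 0.0]
ft_force: [-0.1, 1.2, -6.0]
grip_width: 0.0589
grasp_force: 67.6
```

apply_moves(
  steps=[
    [[0, 0, 0.003], [0, 0, 0], 0],
    [[0, 0, 0], [0, 0, 0], 0],
    [[0, 0, 0], [0, 0, 0], 0],
    [[0, 0, 0], [0, 0, 0], 0],
    [[0, 0, 0], [0, 0, 0], 0],
    [[0, 0, 0], [0, 0, 0], 0],
    [[0, 0, 0], [0, 0, 0], 0],
    [[0, 0, 0], [0, 0, 0], 0],
  ],
)

```text
clock: 40.75
eef_pos: [0.4945, 0.349, 0.1253]
tool_rot: [0.114, 0.993, 0.0, 0.0]
ft_force: [-1.2, -0.7, -3.1]
grip_width: 0.0589
grasp_force: 67.8
```

apply_moves(
  steps=[
    [[0, 0, 0.002], [0, 0, 0], 0],
    [[0, 0, 0], [0, 0, 0], 0],
    [[0, 0, 0], [0, 0, 0], 0],
    [[0, 0, 0], [0, 0, 0], 0],
    [[0, 0, 0], [0, 0, 0], 0],
    [[0, 0, 0], [0, 0, 0], 0],
    [[0, 0, 0], [0, 0, 0], 0],
    [[0, 0, 0], [0, 0, 0], 0],
  ],
)

```text
clock: 41.42
eef_pos: [0.4945, 0.3491, 0.1252]
tool_rot: [0.114, 0.993, 0.0, 0.0]
ft_force: [-3.9, -1.7, 5.2]
grip_width: 0.0593
grasp_force: 68.8
```

apply_moves(
  steps=[
    [[0, 0, 0], [0, 0, 0], 1],
    [[0, 0, 0], [0, 0, 0], 1],
    [[0, 0, 0], [0, 0, 0], 1],
    [[0, 0, 0], [0, 0, 0], 1],
    [[0, 0, 0], [0, 0, 0], 1],
    [[0, 0, 0], [0, 0, 0], 1],
    [[0, 0, -0.03], [0, 0, 0], 1],
    [[0, 0, -0.07], [0, 0, 0], 1],
  ],
)

```text
clock: 42.08
eef_pos: [0.4933, 0.3481, 0.143]
tool_rot: [0.114, 0.993, -0.001, -0.002]
ft_force: [0.3, -0.4, -0.5]
grip_width: 0.0855
grasp_force: 0.0
```

apply_moves(
  steps=[
    [[0, 0, -0.12], [0, 0, 0], 1],
    [[0, 0, -0.15], [0, 0, 0], 1],
    [[0, 0, -0.15], [0, 0, 0], 1],
    [[0, 0, -0.1], [0, 0, 0], 1],
    [[0, 0, 0], [0, 0, 0], 1],
    [[0, 0, 0], [0, 0, 0], 1],
    [[0, 0, 0], [0, 0, 0], 1],
    [[0, 0, 0], [0, 0, 0], 1],
  ],
)

```text
clock: 42.75
eef_pos: [0.4938, 0.3485, 0.2471]
tool_rot: [0.114, 0.993, -0.001, -0.001]
ft_force: [-0.4, -0.8, -0.5]
grip_width: 0.0854
grasp_force: 0.0
```

Run:
```python
from h import *
img,W=cloud("wrist"); save(img,"pics/w8.png")
q=(W[...,2]>.125)&(W[...,2]<.145)&(np.hypot(W[...,0]-.4935,W[...,1]-.349)<.09)
print("block",q.sum(),cv2.minAreaRect(W[q][:,:2].astype(np.float32)),np.median(W[q][:,2]))
img,W=cloud("scene"); save(img,"pics/s8.png")
m=((W[...,2]>.012)&(W[...,2]<.2)&(W[...,0]>.25)&(W[...,0]<.9)&(abs(W[...,1])<.75)).astype(np.uint8)
k,l,st,_=cv2.connectedComponentsWithStats(m)
for i in range(1,k):
    if st[i,4]<200: continue
    Q=W[l==i]; r=cv2.minAreaRect(Q[:,:2].astype(np.float32)); print(np.round(r[0],3),np.round(r[1],3),round(r[2],1),np.percentile(Q[:,2],98).round(3))
print(bot.get_obs()["clock"])
```

```text
block 6504 ((0.4938284456729889, 0.34806692600250244), (0.06029483675956726, 0.09054063260555267), 76.95983123779297) 0.13457211587459983
[0.472 0.351] [0.173 0.237] 76.5 0.135
[ 0.462 -0.056] [0.196 0.043] 86.6 0.14
[0.765 0.264] [0.054 0.054] 49.7 0.088
[ 0.473 -0.319] [0.167 0.251] 82.5 0.095
[0.803 0.034] [0.206 0.097] 84.2 0.103
[ 0.548 -0.631] [0.033 0.302] 33.7 0.025
[ 0.745 -0.273] [0.055 0.062] 52.1 0.071
42.85
```

View pics/s8.png

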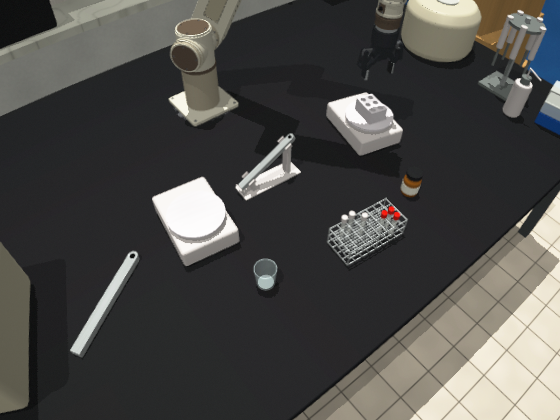

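The block sits in the middle of the left plate at (370,108), and the straightedge is back in its rest at (265,165). Nothing else has moved and the gripper is clear, so I hand in.

```bash
python3 -c "
from workcell import bot
print(bot.job_done())"
```

```text
the job is handed in; nothing more can be done
None
```

I handed the job in at about 43 s: the straightedge lay still on the left hotplate when pressed with about 10 N near each end, so that top is the flat one, and with the straightedge back in its rest the block now stands in the middle of it, nothing else moved.

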